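Park the weighed screw canister in its spring-clip dock

ROBOT

A 6-joint arm with a two-finger parallel gripper is mounted at the origin on the work surface. World frame = base frame: x ahead of the robot, y to its left, z up, the work surface at z = 0. Lengths are in m, angles in rad, forces in N, time in s.
With the tool pointing down it reaches from about 0.3 to 0.875 m from the base axis. Payload 6.4 kg.
Tool frame: the origin (TCP) lies midway between the tips of the shut fingers; the grasp point (between the pads) lies 19 mm behind it; z points along the fingers, y is the line along which they close (so a half turn about z gives the same grasp; the last joint's range is limited). The gripper opens to 85 mm and grips with 20 to 120 N. Pads are 22 mm wide; open, the fingers measure 114 mm over their backs; the gripper's body (76 mm by 85 mm) begins 54 mm behind the grasp point. The pads swing forward as they close: fully open they stand 13 mm farther back than shut.
Start: joints at [1.063, 0.181, 1.607, -0, 1.354, -0.206], TCP at [0.171, 0.549, 0.21] pointing down, gripper open.
Joint ranges: [-2.99, 2.99], [-0.89, 2.07], [0.3, 2.58], [-1.14, 4.28], [0, 2.63], [-3.12, 3.12]. Speed limits (rad/s): [2.57, 2.57, 3.01, 3.14, 3.14, 3.14].

INTERFACE

Orientations are given as a unit quaternion [w, x, y, z].
In Python, from bench import get_obs, camera, hand_in gives the robot as it stands.
- The arm moves only by the tool carry_out, never from a script. Its argument "plan" is a list that holds one entry, the list of rows, each a list of 7 numbers: the shift along the world's x, y, z in m, then the turn, a rotation vector about the world's x, y, z in rad, then the opening, from 0 (shut) to 1 (fully open). In form: [[[x, y, z, rx, ry, rz, hand], ...]]. A call has exactly 5 rows; each row is the pose to reach, as a shift and turn from the pose commanded when the call began; what a row does not reach only later rows make up. A row lasts 1/12 s, in which the tool goes at most 41.7 mm and 7.16 degrees, less where a joint would pass 70% of its speed; a pose out of reach is approached as far as the arm can. A call with a gripper value outside its range is refused whole. The fingers move at their own pace and stop on an object; the grip force is fixed at half the most. Time passes only in rows, so rows that repeat a pose let the fingers close, or fill a call up. It gives the time, the measured TCP pose, the force, the opening and the grip force at its end, in the units of the state.
- get_obs(): the state, without advancing time (a new reading comes with each control period).
- camera(name): name is "scene" or "top"; returns a dict with "pixels" (400x640x3 uint8, red, green, blue), "z_map" (400x640 float32, m along the optical axis (not along the pixel's ray), 0 where there is no reading), "camera_matrix" (3x3 intrinsics, pixels), "cam_to_world" (4x4, takes a point from camera to world coordinates). Camera axes: x right, y up, looking along -z (the intrinsics and any distortion apply to the point x, -y, -z); pixel columns grow to the right and rows downward; lengths in m; the calibration is good to about 2 mm. A picture is of the moment at which its call begins.
- hand_in(): hands the job in; it is judged then, once.
The state is a dict: "time_s": time; "q": joint angles; "dq": joint speeds; "joint_efforts": joint torques, N m; "eef_pos": TCP position; "eef_rot": TCP orientation; "wrist_force": force on the tool from outside, world axes, zero at the start; "torque": the same for the moment, N m; "opening": opening from 0.0 (shut) to 1.0 (fully open); "grasp_force": force on a finger pad.
Only numpy, scipy, OpenCV 4.12 (cv2) and the standard library are available. Lean on these libraries where they do the work, as an engineer would, in place of code of your own. Each camera call takes 0.05 s, during which the arm holds its last target. There are 200 camera calls.

TASK

The lidded screw canister has been weighed: lift it off the bench scale by its handle, set it down gently and upright on the open bench, and let go of it. Then slide it along the bench, through the mouth of the spring-clip dock (do not lower it in from above), until it is fully home and both yellow jaws have sprung shut behind it. Leave the screwdriver, the screw tray and the cup where they are.

Things in the scene. Friction and masses are not known exactly. Their poses are not given: they have to be found in the camera images.
- canister: black upright round canister, 0.65 to 0.95 kg, with an orange lid and a rigid upright carrying handle. Origin: centre of its underside, z up. Body diameter 90 (radius 45), top of the lid (diameter 80) 68 above the origin. The handle crosses over its centre along the canister's own y axis, on flat steel straps at y = -36 and +36
- canister_grip (a point): middle of the canister's orange handle bar, 120 above the underside's centre. The straight level bar is 77 long (canister's y), 14 wide (x) and 16 high, 67 clear between its straps, with 44 of free height under it; the same both ways round
- scale: white bench scale, fixed. Origin on the bench, z up. Square steel pan 150 by 150, centre at x = +5, y = 0, its flat top 62 above the bench; the canister starts on it. Housing 170 wide (y), from x = -130 to +85, 48 high; display at the -x end
- dock: spring-clip dock fixed to the bench: blue back block, two yellow sprung jaws either side of a seat of bare bench. Origin: on the bench at the seat's centre, where the middle of the canister's underside belongs; z up. The mouth faces its own -x: push in along +x. The block (84 wide, 60 high) has its front face at x = +47 and stops the canister at about x = +2
- dock_gap (a point): middle of the jaws' narrowest gap, at x = -40 from the dock's origin, 25 above the bench. Jaws reach from 12 to 37 above the bench; shut, the gap is 54 wide; towards -x they flare at 30 degrees to a mouth 112 wide at dock x = -90. The canister first touches them with its centre at about dock x = -83. A pusher up to about 45 wide can follow it between the jaws
- jaw_left (a joint): sprung jaw on the dock's +y side, turning about an upright hinge at its back: 0 = shut, grows as it is pushed outwards (about 0.15 rad while the canister passes, limit 0.6); its spring shuts it. Passing both jaws takes 5 to 10 N
- jaw_right (a joint): the same on the dock's -y side
- screwdriver: loose silver and black electric screwdriver lying on the bench between scale and dock; to be left alone. Origin: under it on the bench; it lies along its x axis from -100 to +100, 42 wide, 46 high
- screw_tray: loose black tray with rows of screws, 110 (x) by 150 (y) by 26 high, origin centre of its underside; to be left alone
- cup: loose empty black cup, diameter 72, 50 high, origin centre of its underside; to be left alone
Things that resemble listed ones, but are neither listed nor needed, are in the scene too. Leave any purple or turquoise look-alike of the dock alone.

How it is judged:
On the way:
1. the canister stands upright on the open bench, outside the dock's jaws, let go of and at rest (height (world z) of canister below 0.006 m and angle between canister's own z axis and vertical below 0.08 rad and horizontal distance between canister and dock above 0.08 m and linear speed of canister below 0.03 m/s and contact force between canister and the fingers below 0.1 N), for 0.2 s.
At the end, for the whole second after the job is handed in: The canister stands upright (within 0.08 rad) on the bench in the dock, its centre within 10 mm of the seat's centre, both jaws shut (under 0.06 rad), at rest and released (horizontal distance between canister and dock below 0.01 m and height (world z) of canister below 0.006 m and angle between canister's own z axis and vertical below 0.08 rad and value of joint each of jaw_left, jaw_right below 0.06 rad and linear speed of canister below 0.02 m/s and contact force between canister and the fingers below 0.1 N); the robot touches nothing.
It fails at once if the canister is tipped by more than 0.45 rad (angle between canister's own z axis and vertical above 0.45 rad).
It fails at once if the canister is dropped or slammed down (over 0.5 m/s within 30 mm of the bench) (height (world z) of canister between 0.004 and 0.03 m and linear speed of canister above 0.5 m/s).
It fails at once if the canister is lowered into the dock from above (horizontal distance between canister and dock below 0.05 m and height (world z) of canister between 0.015 and 0.05 m).
It fails at once if the screwdriver, the screw tray or the cup is disturbed (shifted by more than 20 mm) (distance of any of screwdriver, screw_tray, cup from where it was at the start of the episode above 0.02 m).
It also fails if it takes over 58 s, if anything falls off the work surface, if the arm or the gripper's body presses on something with over 40 N, if the wrist force passes 120 N, or if a joint passes its speed limit or range.

## Working session

There is one attempt and no reset: what is moved stays moved. The work goes in short steps, Python scripts to look and compute and a tool call to move; the robot and the scene stay as the last step left them, time stands still between calls to the robot, and variables do not carry over. Pictures are saved under pics/ and viewed, at most 10 in all, crops included, and the job is handed in when it is done.

Besides the shell and the picture viewer there is one more tool, called after ">>>" in YAML: its name, and indented under it one key for each argument. carry_out: Moves the arm, as the interface text tells. Its arguments: {"type":"object","properties":{"plan":{"type":"array","items":{"type":"array","items":{"type":"array","items":{"type":"number"}}}}},"required":["plan"]}

```bash
mkdir -p pics; cat > h.py <<'E'
import numpy as np, cv2
from bench import get_obs, camera
def cloud(c):
    K=c["camera_matrix"];T=c["cam_to_world"];z=c["z_map"].astype(float)
    v,u=np.mgrid[:z.shape[0],:z.shape[1]]
    P=np.stack([(u-K[0,2])/K[0,0]*z,-(v-K[1,2])/K[1,1]*z,-z,np.ones_like(z)],-1)
    W=P@T.T
    W=W[...,:3]; W[z==0]=np.nan
    return W
def save(n,im): cv2.imwrite("pics/"+n,im[...,::-1])
E
python3 - <<'E'
from h import *
for n in("scene","top"):
    c=camera(n); np.savez(n,**c); save(n+"0.png",c["pixels"])
    print(c["cam_to_world"].round(3).tolist())
o=get_obs();print({k:np.round(o[k],3).tolist() for k in o})
E
```

```text
[[0.485, -0.54, 0.688, 1.127], [0.874, 0.295, -0.386, -0.418], [0.005, 0.788, 0.615, 0.671], [0.0, 0.0, 0.0, 1.0]]
[[-0.006, 0.998, -0.066, 0.474], [-1.0, -0.006, -0.004, -0.107], [-0.004, 0.066, 0.998, 1.28], [0.0, 0.0, 0.0, 1.0]]
{'time_s': 0.1, 'q': [1.063, 0.181, 1.608, 0.0, 1.354, -0.206], 'dq': [0.001, -0.002, -0.001, -0.003, 0.001, 0.001], 'joint_efforts': [0.001, -44.588, -35.224, -0.0, 0.004, -0.0], 'eef_pos': [0.171, 0.549, 0.209], 'eef_rot': [-0.0, 0.15, 0.989, -0.001], 'wrist_force': [-0.019, 0.105, -0.392], 'torque': [0.031, -0.004, 0.003], 'grasp_force': 0.0, 'opening': 1.002}
```

View pics/scene0.png

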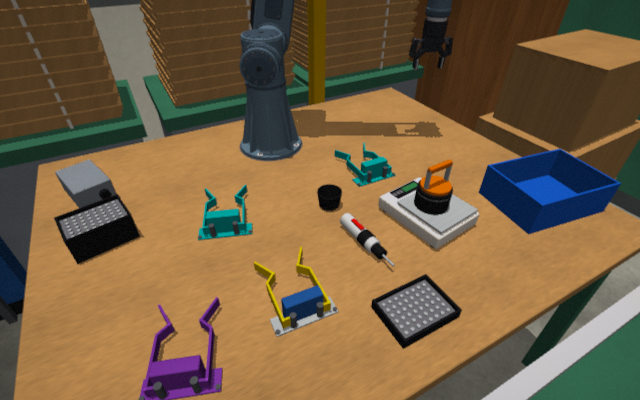

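View pics/top0.png

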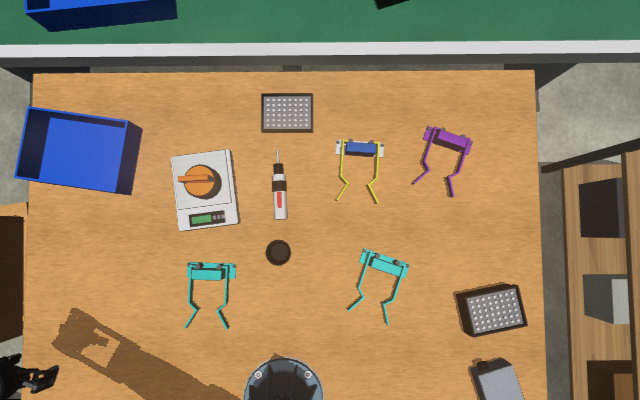

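The top view shows the canister on the scale at (203,182). The screwdriver is at (279,190), the cup at (278,252) and the tray at (287,112). There are four dock-like things: blue and yellow (360,148), purple (447,140), and turquoise (211,270) and (384,262). Only the blue and yellow one at (360,148) fits the description, with its mouth facing down the image (world -x). I'll confirm it in a crop and measure.

```bash
cat > m.py <<'E'
from h import *
def fit(P,n):
    r=cv2.minAreaRect((P[:,:2]*1000).astype(np.float32)); print(n,len(P),"c",np.round(r[0],1),"size",np.round(r[1],1),"ang",round(r[2],2),"z pct",np.percentile(P[:,2],[5,50,95]).round(3))
for n in("top","scene"):
    c=dict(np.load(n+".npz")); W=cloud(c); h=cv2.cvtColor(c["pixels"],cv2.COLOR_RGB2HSV); H,S,V=h[...,0].astype(int),h[...,1],h[...,2]
    x,y,z=W[...,0],W[...,1],W[...,2]
    print(n, "bench z", np.nanmedian(z[(x>.4)&(x<.5)&(y>-.4)&(y<.2)]))
    sat=(S>150)&(V>60)
    org=(S>190)&(H>5)&(H<18)&(z>.1)&(z<.3)
    fit(W[org&(z>.165)],"handle"); 
    fit(W[org&(z>.12)&(z<.14)],"lid")
    d=(x>.4)&(x<.85)&(y<-.03)&(y>-.4)
    fit(W[d&sat&(H>105)&(H<125)&(z>.053)&(z<.07)],"block")
    Y=d&(S>150)&(H>22)&(H<33)&(z>.030)&(z<.045)
    k,l=cv2.connectedComponents(Y.astype(np.uint8))
    for i in range(1,k):
        P=W[l==i]
        if len(P)>15: fit(P,"jaw"); print(P[P[:,0].argmin()].round(3),P[P[:,0].argmax()].round(3))
    a=(y>-.02)&(y<.1)
    fit(W[(y>-.0)&(y<.08)&(x>.45)&(x<.72)&(z>.01)&(z<.06)],"screwdriver")
    fit(W[(y>-.05)&(y<.1)&(x>.3)&(x<.45)&(z>.03)&(z<.06)],"cup")
    fit(W[(y>-.1)&(y<.12)&(x>.68)&(x<.9)&(z>.012)&(z<.04)],"tray")
    fit(W[(y>.12)&(y<.4)&(x>.35)&(x<.8)&(z>.04)&(z<.052)],"scale hous")
    fit(W[(y>.12)&(y<.4)&(x>.35)&(x<.8)&(z>.055)&(z<.068)],"scale pan")
p=np.load("top.npz")["pixels"]; save("crop.png",cv2.resize(p[80:290,150:490],None,fx=2.3,fy=2.3,interpolation=cv2.INTER_CUBIC))
E
python3 m.py
```

```text
top bench z 0.00034100822968208266
handle 1 c [194.1 586.1] size [0. 0.] ang 0.0 z pct [0.268 0.268 0.268]Traceback (most recent call last):
  File "m.py", line 11, in <module>
    fit(W[org&(z>.12)&(z<.14)],"lid")
    ~~~^^^^^^^^^^^^^^^^^^^^^^^^^^^^^^
  File "m.py", line 3, in fit
    r=cv2.minAreaRect((P[:,:2]*1000).astype(np.float32)); print(n,len(P),"c",np.round(r[0],1),"size",np.round(r[1],1),"ang",round(r[2],2),"z pct",np.percentile(P[:,2],[5,50,95]).round(3))
                                                                                                                                                  ~~~~~~~~~~~~~^^^^^^^^^^^^^^^^^^
    return _quantile_unchecked(
        a, q, axis, out, overwrite_input, method, keepdims, weights)
    return _ureduce(a,
                    func=_quantile_ureduce_func,
    ...<5 lines>...
                    overwrite_input=overwrite_input,
                    method=method)
    r = func(a, **kwargs)
    result = _quantile(arr,
                       quantiles=q,
    ...<2 lines>...
                       out=out,
                       weights=wgt)
    slices_having_nans = np.isnan(arr[-1, ...])
                                  ~~~^^^^^^^^^
IndexError: index -1 is out of bounds for axis 0 with size 0
```

```bash
sed -i 's/^    org=.*/    org=(H<20)\&(S>120)\&(x>.45)\&(x<.75)\&(y>.12)\&(y<.4)\&(z>.1)/; s/^def fit(P,n):/def fit(P,n):\n    if len(P)<5: print(n,"none"); return/' m.py
python3 m.py; python3 - <<'E'
from h import *
c=dict(np.load("top.npz"));W=cloud(c);h=cv2.cvtColor(c["pixels"],cv2.COLOR_RGB2HSV)
for u,v in[(195,180),(205,170),(360,147),(345,165),(280,200)]: print(u,v,h[v,u],W[v,u].round(3))
E
```

```text
top bench z 0.00034100822968208266
handle 177 c [607.5 210.7] size [13.8 75.7] ang 2.75 z pct [0.182 0.189 0.193]
lid 552 c [608.5 211. ] size [80.1 77.6] ang 5.78 z pct [0.126 0.13  0.134]
block none
jaw 24 c [ 717.1 -172.8] size [12.1 38.2] ang 67.14 z pct [0.034 0.037 0.042]
[ 0.697 -0.171  0.037] [ 0.735 -0.174  0.038]
jaw 105 c [ 626.6 -258.9] size [ 28.1 147.2] ang 88.57 z pct [0.032 0.036 0.04 ]
[ 0.553 -0.268  0.043] [ 0.7   -0.272  0.034]
jaw 90 c [ 623.8 -175. ] size [ 28.7 127.3] ang 82.72 z pct [0.032 0.037 0.041]
[ 0.562 -0.155  0.038] [ 0.689 -0.171  0.036]
screwdriver 566 c [606.8  15.4] size [200.1  30.3] ang 0.04 z pct [0.026 0.038 0.047]
cup 189 c [412.8  11.1] size [67.7 69.9] ang 89.94 z pct [0.033 0.048 0.053]
tray 1877 c [777.7 -11.4] size [148.9 195.3] ang 89.96 z pct [0.013 0.017 0.028]
scale hous 1487 c [522.2 212.3] size [354.4 170.6] ang 6.97 z pct [0.043 0.048 0.052]
scale pan 2008 c [521.  212.4] size [348.6 151.1] ang 7.31 z pct [0.057 0.062 0.066]
scene bench z 0.00040261645242745114
handle 172 c [611.5 212.5] size [14.3 77.5] ang 4.15 z pct [0.178 0.18
[... 351 characters left out ...]
pct [0.031 0.037 0.039]
[ 0.554 -0.269  0.037] [ 0.73  -0.262  0.037]
screwdriver 507 c [579.7  15.1] size [259.4  30.1] ang 0.02 z pct [0.021 0.038 0.046]
cup 288 c [415.3  10.6] size [68.6 70.1] ang 71.98 z pct [0.031 0.043 0.05 ]
tray 3500 c [778.8 -12. ] size [152.2 195.8] ang 89.84 z pct [0.014 0.016 0.027]
scale hous 1133 c [525.7 212.1] size [354.7 171.1] ang 6.82 z pct [0.042 0.048 0.051]
scale pan 1379 c [522.1 211.4] size [351.4 153.3] ang 6.97 z pct [0.058 0.062 0.064]
195 180 [ 10 152 139] [0.602 0.206 0.186]
205 170 [ 16 174 217] [0.634 0.195 0.134]
360 147 [111 143 170] [ 0.706 -0.22   0.062]
345 165 [ 16 135 211] [ 0.664 -0.181  0.005]
280 200 [  4 170 209] [0.56  0.006 0.043]
```

View pics/crop.png

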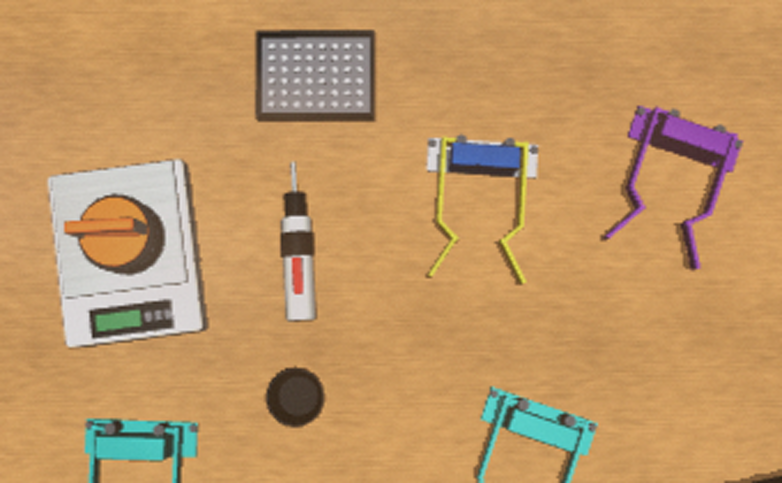

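The crop confirms it: the blue block with yellow jaws is at crop (487,155), with a steel base and its mouth toward world -x. The canister's handle lies across it at crop (105,228).

- **Canister:** centre ≈ (0.609, 0.211), yaw ≈ +0.06. The bar top is at 0.190, which matches 62+128.
- **Dock:** origin ≈ (0.648, -0.219), yaw ≈ -0.065.

Next I move above the handle, which needs a total shift of (0.438, -0.338, +0.05) and a turn of -1.21.

>>> carry_out:
  plan:
    - [[0.03, -0.023, 0.01, 0, 0, -0.08, 1], [0.06, -0.046, 0.02, 0, 0, -0.16, 1], [0.09, -0.069, 0.03, 0, 0, -0.24, 1], [0.12, -0.092, 0.04, 0, 0, -0.32, 1], [0.15, -0.115, 0.05, 0, 0, -0.4, 1]]

```text
time_s: 0.52
eef_pos: [0.3216, 0.4327, 0.2602]
eef_rot: [-0.0, 0.345, 0.938, -0.0]
wrist_force: [-0.7, 0.8, -0.1]
opening: 1.006
grasp_force: 0.0
```

>>> carry_out:
  plan:
    - [[0.03, -0.023, 0, 0, 0, -0.08, 1], [0.06, -0.046, 0, 0, 0, -0.16, 1], [0.09, -0.069, 0, 0, 0, -0.24, 1], [0.12, -0.092, 0, 0, 0, -0.32, 1], [0.15, -0.115, 0, 0, 0, -0.4, 1]]

```text
time_s: 0.93
eef_pos: [0.4719, 0.3175, 0.2598]
eef_rot: [-0.0, 0.525, 0.851, -0.0]
wrist_force: [0.6, 0.3, 0.5]
opening: 1.0
grasp_force: 0.0
```

>>> carry_out:
  plan:
    - [[0.03, -0.024, 0, 0, 0, -0.1, 1], [0.06, -0.048, 0, 0, 0, -0.2, 1], [0.09, -0.072, 0, 0, 0, -0.3, 1], [0.12, -0.094, 0, 0, 0, -0.4, 1], [0.138, -0.108, 0, 0, 0, -0.41, 1]]

```text
time_s: 1.35
eef_pos: [0.6112, 0.208, 0.2592]
eef_rot: [0.0, 0.689, 0.725, -0.0]
wrist_force: [-0.7, 0.3, 0.8]
opening: 1.001
grasp_force: 0.0
```

>>> carry_out:
  plan:
    - [[-0.001, 0.003, -0.02, 0, 0, 0.01, 1], [-0.001, 0.003, -0.04, 0, 0, 0.01, 1], [-0.001, 0.003, -0.06, 0, 0, 0.01, 1], [-0.001, 0.003, -0.08, 0, 0, 0.01, 1], [-0.001, 0.003, -0.097, 0, 0, 0.01, 1]]

```text
time_s: 1.77
eef_pos: [0.607, 0.2137, 0.1608]
eef_rot: [-0.001, 0.682, 0.731, -0.001]
wrist_force: [-0.5, -0.1, 0.4]
opening: 0.999
grasp_force: 0.0
```

>>> carry_out:
  plan:
    - [[0, 0, 0, 0, 0, 0, 0.6], [0, 0, 0, 0, 0, 0, 0.3], [0, 0, 0, 0, 0, 0, 0], [0, 0, 0, 0, 0, 0, 0], [0, 0, 0, 0, 0, 0, 0]]

```text
time_s: 2.18
eef_pos: [0.6088, 0.2142, 0.1648]
eef_rot: [0.001, 0.682, 0.731, 0.001]
wrist_force: [0.0, -0.6, -0.1]
opening: 0.299
grasp_force: 0.0
```

>>> carry_out:
  plan:
    - [[0, 0, 0, 0, 0, 0, 0], [0, 0, 0, 0, 0, 0, 0], [0, 0, 0, 0, 0, 0, 0], [0, 0, 0.002, 0, 0, 0, 0], [0, 0, 0.004, 0, 0, 0, 0]]

```text
time_s: 2.6
eef_pos: [0.6068, 0.2139, 0.1657]
eef_rot: [-0.001, 0.682, 0.731, -0.001]
wrist_force: [0.1, -0.0, -8.3]
opening: 0.132
grasp_force: 58.5
```

>>> carry_out:
  plan:
    - [[0, 0, 0.01, 0, 0, 0, 0], [0, 0, 0.03, 0, 0, 0, 0], [0, 0, 0.05, 0, 0, 0, 0], [0, 0, 0.07, 0, 0, 0, 0], [0, 0, 0.08, 0, 0, 0, 0]]

```text
time_s: 3.02
eef_pos: [0.6087, 0.2142, 0.2498]
eef_rot: [0.001, 0.682, 0.731, 0.001]
wrist_force: [1.3, -0.7, -6.8]
opening: 0.129
grasp_force: 59.0
```

>>> carry_out:
  plan:
    - [[-0.002, -0.01, 0, 0, 0, -0.005, 0], [-0.006, -0.03, 0, 0, 0, -0.01, 0], [-0.011, -0.055, 0, 0, 0, -0.02, 0], [-0.016, -0.08, 0, 0, 0, -0.03, 0], [-0.02, -0.106, 0, 0, 0, -0.035, 0]]

```text
time_s: 3.43
eef_pos: [0.5861, 0.1067, 0.2449]
eef_rot: [-0.001, 0.695, 0.719, -0.001]
wrist_force: [0.5, 0.3, -8.9]
opening: 0.131
grasp_force: 59.0
```

>>> carry_out:
  plan:
    - [[-0.005, -0.025, 0, 0, 0, -0.01, 0], [-0.01, -0.05, 0, 0, 0, -0.02, 0], [-0.015, -0.075, 0, 0, 0, -0.03, 0], [-0.02, -0.1, 0, 0, 0, -0.04, 0], [-0.024, -0.124, 0, 0, 0, -0.05, 0]]

```text
time_s: 3.85
eef_pos: [0.562, -0.0177, 0.2452]
eef_rot: [-0.001, 0.713, 0.701, -0.001]
wrist_force: [0.7, -0.5, -7.8]
opening: 0.135
grasp_force: 59.0
```

>>> carry_out:
  plan:
    - [[-0.006, -0.025, 0, 0, 0, -0.01, 0], [-0.012, -0.05, 0, 0, 0, -0.02, 0], [-0.018, -0.075, 0, 0, 0, -0.03, 0], [-0.022, -0.095, 0, 0, 0, -0.04, 0], [-0.026, -0.11, 0, 0, 0, -0.04, 0]]

```text
time_s: 4.27
eef_pos: [0.5361, -0.1282, 0.2453]
eef_rot: [-0.001, 0.727, 0.686, -0.001]
wrist_force: [1.0, -1.2, -8.0]
opening: 0.132
grasp_force: 59.0
```

>>> carry_out:
  plan:
    - [[-0.003, -0.02, 0, 0, 0, -0.003, 0], [-0.006, -0.04, 0, 0, 0, -0.006, 0], [-0.008, -0.06, 0, 0, 0, -0.009, 0], [-0.009, -0.075, 0, 0, 0, -0.009, 0], [-0.01, -0.084, 0, 0, 0, -0.009, 0]]

```text
time_s: 4.68
eef_pos: [0.5267, -0.2119, 0.2457]
eef_rot: [-0.001, 0.73, 0.683, -0.001]
wrist_force: [0.4, -1.6, -8.5]
opening: 0.136
grasp_force: 59.0
```

```bash
python3 - <<'E'
from h import *
for n in("scene","top"):
    c=camera(n);W=cloud(c);x,y,z=np.moveaxis(W,-1,0);h=cv2.cvtColor(c["pixels"],cv2.COLOR_RGB2HSV)
    org=(h[...,0]<20)&(h[...,1]>120)&(abs(x-.53)<.07)&(abs(y+.21)<.07)&(z>.19)
    l=W[org&(z<.225)]
    if len(l)>5: print(n,"lid z",np.percentile(l[:,2],[50,90]), "c",cv2.minEnclosingCircle((l[:,:2]*1000).astype(np.float32)),len(l))
    if n=="scene": save("carry.png",c["pixels"][60:360,130:530])
    k=(abs(x-.53)<.06)&(abs(y+.21)<.06)&(z>.1)&(z<.3)
    if k.any(): print("min z",np.percentile(z[k],[0.5,2,5]))
print(get_obs()["eef_pos"])
E
```

```text
scene lid z [0.21123847 0.21251294] c ((528.337646484375, -213.5270538330078), 43.840370178222656) 760
min z [0.14477279 0.14743833 0.15260205]
top lid z [0.21093363 0.21316587] c ((515.5737915039062, -194.72137451171875), 29.402782440185547) 120
min z [0.15005254 0.15612616 0.16944383]
[ 0.52713807 -0.21136948  0.24620479]
```

View pics/carry.png

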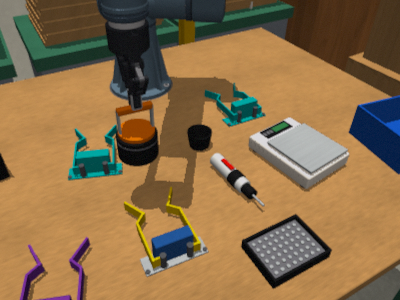

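The picture shows the canister hanging upright at crop (137,140), straight ahead of the yellow mouth. The lid top is at 0.212, so the underside is at 0.144. I lower it quickly at first and then slowly.

>>> carry_out:
  plan:
    - [[0, 0, -0.015, 0, 0, 0, 0], [0, 0, -0.04, 0, 0, 0, 0], [0, 0, -0.065, 0, 0, 0, 0], [0, 0, -0.09, 0, 0, 0, 0], [0, 0, -0.11, 0, 0, 0, 0]]

```text
time_s: 5.2
eef_pos: [0.5272, -0.208, 0.1348]
eef_rot: [-0.001, 0.729, 0.684, 0.0]
wrist_force: [-0.6, -0.8, -7.5]
opening: 0.134
grasp_force: 59.0
```

>>> carry_out:
  plan:
    - [[0, 0, -0.008, 0, 0, 0, 0], [0, 0, -0.015, 0, 0, 0, 0], [0, 0, -0.021, 0, 0, 0, 0], [0, 0, -0.026, 0, 0, 0, 0], [0, 0, -0.03, 0, 0, 0, 0]]

```text
time_s: 5.62
eef_pos: [0.5287, -0.2102, 0.1078]
eef_rot: [0.001, 0.73, 0.684, 0.0]
wrist_force: [-0.6, -0.8, -9.1]
opening: 0.129
grasp_force: 59.1
```

>>> carry_out:
  plan:
    - [[0, 0, -0.001, 0, 0, 0, 0], [0, 0, -0.002, 0, 0, 0, 0], [0, 0, -0.003, 0, 0, 0, 0], [0, 0, -0.003, 0, 0, 0, 0], [0, 0, -0.003, 0, 0, 0, 0]]

```text
time_s: 6.03
eef_pos: [0.5281, -0.2101, 0.1044]
eef_rot: [0.0, 0.73, 0.684, 0.0]
wrist_force: [0.1, 0.4, -8.3]
opening: 0.133
grasp_force: 59.1
```

>>> carry_out:
  plan:
    - [[0, 0, -0.0005, 0, 0, 0, 0], [0, 0, -0.001, 0, 0, 0, 0], [0, 0, -0.0015, 0, 0, 0, 0], [0, 0, -0.002, 0, 0, 0, 0], [0, 0, -0.002, 0, 0, 0, 0]]

```text
time_s: 6.45
eef_pos: [0.5282, -0.2102, 0.1029]
eef_rot: [0.0, 0.73, 0.684, 0.0]
wrist_force: [-1.6, 0.7, -1.5]
opening: 0.132
grasp_force: 60.0
```

Contact: the load has gone to the bench. I release it and rise.

>>> carry_out:
  plan:
    - [[0, 0, -0.0005, 0, 0, 0, 0.25], [0, 0, -0.0005, 0, 0, 0, 0.4], [0, 0, -0.0005, 0, 0, 0, 0.6], [0, 0, -0.0005, 0, 0, 0, 0.8], [0, 0, -0.0005, 0, 0, 0, 1]]

```text
time_s: 6.87
eef_pos: [0.5283, -0.2103, 0.1021]
eef_rot: [0.001, 0.73, 0.684, 0.0]
wrist_force: [-0.2, -0.0, 0.5]
opening: 0.808
grasp_force: 0.0
```

>>> carry_out:
  plan:
    - [[0, 0, 0, 0, 0, 0, 1], [0, 0, 0, 0, 0, 0, 1], [0, 0, 0, 0, 0, 0, 1], [0, 0, 0.01, 0, 0, 0, 1], [0, 0, 0.03, 0, 0, 0, 1]]

```text
time_s: 7.28
eef_pos: [0.5262, -0.2089, 0.1298]
eef_rot: [-0.003, 0.73, 0.684, -0.001]
wrist_force: [0.3, -0.4, 0.2]
opening: 1.0
grasp_force: 0.0
```

>>> carry_out:
  plan:
    - [[0, 0, 0.03, 0, 0, 0, 1], [0, 0, 0.06, 0, 0, 0, 1], [0, 0, 0.08, 0, 0, 0, 1], [0, 0, 0.1, 0, 0, 0, 1], [0, 0, 0.1, 0, 0, 0, 1]]

```text
time_s: 7.7
eef_pos: [0.5302, -0.2114, 0.2376]
eef_rot: [0.004, 0.73, 0.684, 0.001]
wrist_force: [0.4, -0.6, 0.8]
opening: 1.002
grasp_force: 0.0
```

>>> carry_out:
  plan:
    - [[-0.015, 0, 0, 0, 0, -0.11, 0.8], [-0.03, 0, 0, 0, 0, -0.22, 0.6], [-0.045, 0, 0, 0, 0, -0.33, 0.4], [-0.06, 0, 0, 0, 0, -0.44, 0.2], [-0.072, 0.002, 0, 0, 0, -0.55, 0.1]]

```text
time_s: 8.12
eef_pos: [0.4547, -0.2078, 0.2311]
eef_rot: [-0.0, 0.889, 0.457, -0.0]
wrist_force: [0.4, -0.3, -0.3]
opening: 0.299
grasp_force: 0.0
```

>>> carry_out:
  plan:
    - [[0, 0, 0, 0, 0, -0.11, 0.1], [0, 0, 0, 0, 0, -0.22, 0.1], [0, 0, 0, 0, 0, -0.33, 0.1], [0, 0, 0, 0, 0, -0.44, 0.1], [0, 0, 0, 0, 0, -0.55, 0.1]]

```text
time_s: 8.53
eef_pos: [0.4556, -0.2078, 0.2312]
eef_rot: [-0.0, 0.98, 0.199, -0.0]
wrist_force: [-0.4, -0.8, 0.3]
opening: 0.101
grasp_force: 0.0
```

>>> carry_out:
  plan:
    - [[0, 0, 0, 0, 0, -0.11, 0.1], [0, 0, 0, 0, 0, -0.22, 0.1], [0, 0, 0, 0, 0, -0.33, 0.1], [0, 0, 0, 0, 0, -0.44, 0.1], [0, 0, 0, 0, 0, -0.47, 0.1]]

```text
time_s: 8.95
eef_pos: [0.4556, -0.2077, 0.2312]
eef_rot: [-0.0, 0.999, -0.035, -0.0]
wrist_force: [-0.3, 0.5, 0.7]
opening: 0.1
grasp_force: 0.0
```

>>> carry_out:
  plan:
    - [[0, 0, 0, -0.005, -0.08, 0, 0.1], [0, 0, 0, -0.01, -0.16, 0, 0.1], [0, 0, 0, -0.016, -0.24, 0, 0.1], [0, 0, 0, -0.021, -0.32, 0, 0.1], [0, 0, 0, -0.023, -0.35, 0, 0.1]]

```text
time_s: 9.37
eef_pos: [0.4547, -0.2072, 0.2306]
eef_rot: [0.006, 0.984, -0.032, 0.176]
wrist_force: [-0.5, 0.2, -0.1]
opening: 0.097
grasp_force: 0.0
```

```bash
python3 - <<'E'
from h import *
from scipy.spatial.transform import Rotation as R
from m import fit
for n in("scene","top"):
    c=camera(n);W=cloud(c);x,y,z=np.moveaxis(W,-1,0);h=cv2.cvtColor(c["pixels"],cv2.COLOR_RGB2HSV);H,S=h[...,0],h[...,1]
    print("==",n); np.savez(n+"2",**c)
    reg=(abs(x-.53)<.08)&(abs(y+.21)<.08)
    org=(H<20)&(S>120)&reg
    fit(W[org&(z>.062)&(z<.074)],"lid");fit(W[org&(z>.123)&(z<.135)],"bar")
    fit(W[(H>82)&(H<98)&(S>100)&(x>.25)&(x<.5)&(y<-.1)&(y>-.45)&(z>.02)],"turq")
    q=W[(H>82)&(H<98)&(S>100)&(x>.25)&(x<.5)&(y<-.1)&(y>-.45)&(z>.02)];print("turq max x at",q[q[:,0].argmax()].round(3),"max y",q[q[:,1].argmax()].round(3))
    if n=="scene": save("pre.png",c["pixels"][60:400,130:530])
o=get_obs();w=o["eef_rot"];M=R.from_quat([*w[1:],w[0]]).as_matrix();print(o["eef_pos"],M.round(3),np.round(o["q"],2))
E
```

```text
top bench z 0.00034100822968208266
handle 177 c [607.5 210.7] size [13.8 75.7] ang 2.75 z pct [0.182 0.189 0.193]
lid 552 c [608.5 211. ] size [80.1 77.6] ang 5.78 z pct [0.126 0.13  0.134]
block none
jaw 24 c [ 717.1 -172.8] size [12.1 38.2] ang 67.14 z pct [0.034 0.037 0.042]
[ 0.697 -0.171  0.037] [ 0.735 -0.174  0.038]
jaw 105 c [ 626.6 -258.9] size [ 28.1 147.2] ang 88.57 z pct [0.032 0.036 0.04 ]
[ 0.553 -0.268  0.043] [ 0.7   -0.272  0.034]
jaw 90 c [ 623.8 -175. ] size [ 28.7 127.3] ang 82.72 z pct [0.032 0.037 0.041]
[ 0.562 -0.155  0.038] [ 0.689 -0.171  0.036]
screwdriver 566 c [606.8  15.4] size [200.1  30.3] ang 0.04 z pct [0.026 0.038 0.047]
cup 189 c [412.8  11.1] size [67.7 69.9] ang 89.94 z pct [0.033 0.048 0.053]
tray 1877 c [777.7 -11.4] size [148.9 195.3] ang 89.96 z pct [0.013 0.017 0.028]
scale hous 1487 c [522.2 212.3] size [354.4 170.6] ang 6.97 z pct [0.043 0.048 0.052]
scale pan 2008 c [521.  212.4] size [348.6 151.1] ang 7.31 z pct [0.057 0.062 0.066]
scene bench z 0.00040261645242745114
handle 172 c [611.5 212.5] size [14.3 77.5] ang 4.15 z pct [0.178 0.18
[... 908 characters left out ...]
65 0.068 0.07 ]
bar 163 c [ 530. -212.] size [74.5 14.2] ang 85.36 z pct [0.124 0.127 0.129]
turq 887 c [ 327.5 -241.8] size [173.3 171.9] ang 74.33 z pct [0.023 0.038 0.061]
turq max x at [ 0.434 -0.182  0.384] max y [ 0.434 -0.182  0.384]
== top
lid 290 c [ 526.8 -211. ] size [78.6 76.6] ang 5.57 z pct [0.064 0.068 0.072]
bar 148 c [ 526.8 -212.4] size [74.7 13.9] ang 86.05 z pct [0.124 0.127 0.131]
turq 204 c [ 361.  -279.9] size [115.1  77.4] ang 70.1 z pct [0.031 0.058 0.064]
turq max x at [ 0.407 -0.237  0.406] max y [ 0.403 -0.234  0.437]
[ 0.45460135 -0.20759134  0.23080641] [[ 0.937 -0.066  0.342]
 [-0.062 -0.998 -0.022]
 [ 0.343 -0.    -0.939]] [-0.84 -0.26  2.03  0.27  1.13  0.71]
```

Released and upright: the lid top is at 0.068 and the centre is at (0.5285, -0.2115). That is 120 mm before the seat and within 1 mm of the dock's axis. I lower the fingers behind it.

>>> carry_out:
  plan:
    - [[0, 0, -0.025, 0, 0, 0, 0.1], [0, 0, -0.055, 0, 0, 0, 0.1], [0, 0, -0.085, 0, 0, 0, 0.1], [0, 0, -0.115, 0, 0, 0, 0.1], [0, 0, -0.135, 0, 0, 0, 0.1]]

```text
time_s: 9.88
eef_pos: [0.4551, -0.2069, 0.0939]
eef_rot: [0.005, 0.984, -0.031, 0.173]
wrist_force: [0.2, 0.8, -0.0]
opening: 0.104
grasp_force: 0.0
```

>>> carry_out:
  plan:
    - [[0, 0.001, -0.02, 0, 0, 0, 0.1], [0, 0.001, -0.04, 0, 0, 0, 0.1], [0, 0.001, -0.06, 0, 0, 0, 0.1], [0, 0.001, -0.07, 0, 0, 0, 0.1], [0, 0.001, -0.076, 0, 0, 0, 0.1]]

```text
time_s: 10.3
eef_pos: [0.4556, -0.2061, 0.019]
eef_rot: [0.005, 0.984, -0.031, 0.173]
wrist_force: [-0.4, 0.3, -0.1]
opening: 0.1
grasp_force: 0.0
```

>>> carry_out:
  plan:
    - [[0.003, 0, 0, 0, 0, 0, 0.1], [0.006, 0, 0, 0, 0, 0, 0.1], [0.009, -0.001, 0, 0, 0, 0, 0.1], [0.012, -0.001, 0, 0, 0, 0, 0.1], [0.015, -0.001, 0, 0, 0, 0, 0.1]]

```text
time_s: 10.72
eef_pos: [0.472, -0.2087, 0.0217]
eef_rot: [0.007, 0.984, -0.031, 0.175]
wrist_force: [0.7, 0.0, 0.2]
opening: 0.098
grasp_force: 0.0
```

>>> carry_out:
  plan:
    - [[0.004, 0, 0, 0, 0, 0, 0.1], [0.008, -0.001, 0, 0, 0, 0, 0.1], [0.012, -0.001, 0, 0, 0, 0, 0.1], [0.016, -0.001, 0, 0, 0, 0, 0.1], [0.02, -0.001, 0, 0, 0, 0, 0.1]]

```text
time_s: 11.13
eef_pos: [0.4906, -0.2087, 0.0203]
eef_rot: [0.006, 0.984, -0.031, 0.174]
wrist_force: [-5.5, 0.5, 3.9]
opening: 0.101
grasp_force: 3.0
```

>>> carry_out:
  plan:
    - [[0.004, 0, 0, 0, 0, 0, 0.1], [0.008, -0.001, 0, 0, 0, 0, 0.1], [0.012, -0.001, 0, 0, 0, 0, 0.1], [0.016, -0.001, 0, 0, 0, 0, 0.1], [0.02, -0.001, 0, 0, 0, 0, 0.1]]

```text
time_s: 11.55
eef_pos: [0.5106, -0.2096, 0.0203]
eef_rot: [0.005, 0.984, -0.031, 0.174]
wrist_force: [-6.3, -1.0, 4.0]
opening: 0.098
grasp_force: 3.0
```

>>> carry_out:
  plan:
    - [[0.004, 0, 0, 0, 0, 0, 0.1], [0.008, -0.001, 0, 0, 0, 0, 0.1], [0.012, -0.001, 0, 0, 0, 0, 0.1], [0.016, -0.001, 0, 0, 0, 0, 0.1], [0.02, -0.001, 0, 0, 0, 0, 0.1]]

```text
time_s: 11.97
eef_pos: [0.5299, -0.2103, 0.0199]
eef_rot: [0.005, 0.984, -0.031, 0.173]
wrist_force: [-10.5, 0.3, 6.3]
opening: 0.101
grasp_force: 5.4
```

```bash
cat > st.py <<'E'
from h import *
c=camera("scene");W=cloud(c);x,y,z=np.moveaxis(W,-1,0);h=cv2.cvtColor(c["pixels"],cv2.COLOR_RGB2HSV);H,S=h[...,0],h[...,1]
org=(H<20)&(S>120)&(abs(y+.21)<.07)&(x>.45)&(x<.72)
l=W[org&(z>.062)&(z<.074)]; b=W[org&(z>.122)&(z<.136)]
for P in(l,b): print(np.round(cv2.minAreaRect((P[:,:2]*1000).astype(np.float32))[0],1),np.percentile(P[:,2],[5,50,95]).round(4))
d=(S>150)&(H>22)&(H<33)&(z>.030)&(z<.045)&(x>.5)
for P in (W[d&(y>-.21)&(y<-.1)],W[d&(y<-.22)&(y>-.32)]):
    print("jaw tip",P[P[:,0].argmin()].round(3))
import sys
if len(sys.argv)>1: save(sys.argv[1],cv2.resize(c["pixels"][180:380,190:440],None,fx=2.5,fy=2.5))
o=get_obs();print(np.round(o["eef_pos"],4),np.round(o["wrist_force"],1),o["time_s"])
E
python3 st.py mid.png
```

```text
[ 564.2 -207.4] [0.065  0.068  0.0699]
[ 544.9 -199. ] [0.123  0.1271 0.1296]
jaw tip [ 0.566 -0.144  0.037]
jaw tip [ 0.554 -0.279  0.036]
[ 0.5305 -0.2105  0.0201] [-6.2  0.5  2.2] 12.0167
```

View pics/mid.png

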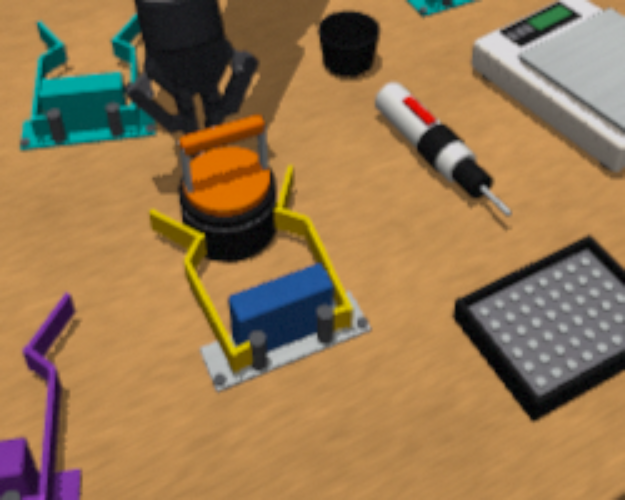

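The canister at crop (228,195) stands upright and centred between the yellow jaws, which are opening evenly. I keep pushing.

>>> carry_out:
  plan:
    - [[0.004, 0, 0, 0, 0, 0, 0.1], [0.008, -0.001, 0, 0, 0, 0, 0.1], [0.012, -0.001, 0, 0, 0, 0, 0.1], [0.016, -0.001, 0, 0, 0, 0, 0.1], [0.02, -0.001, 0, 0, 0, 0, 0.1]]

```text
time_s: 12.43
eef_pos: [0.5498, -0.2112, 0.0197]
eef_rot: [0.005, 0.984, -0.031, 0.173]
wrist_force: [-8.4, 0.7, 3.9]
opening: 0.102
grasp_force: 3.9
```

>>> carry_out:
  plan:
    - [[0.004, 0, 0, 0, 0, 0, 0.1], [0.008, -0.001, 0, 0, 0, 0, 0.1], [0.012, -0.001, 0, 0, 0, 0, 0.1], [0.016, -0.001, 0, 0, 0, 0, 0.1], [0.02, -0.002, 0, 0, 0, 0, 0.1]]

```text
time_s: 12.85
eef_pos: [0.57, -0.2131, 0.0198]
eef_rot: [0.005, 0.984, -0.031, 0.173]
wrist_force: [-6.2, 0.9, 3.7]
opening: 0.1
grasp_force: 3.2
```

```bash
python3 st.py late.png
```

```text
[ 606.4 -220.5] [0.0652 0.0679 0.0697]
[ 583.7 -202.4] [0.123  0.1272 0.1296]
jaw tip [ 0.572 -0.131  0.039]
jaw tip [ 0.557 -0.292  0.036]
[ 0.5709 -0.2136  0.0201] [-2.6  0.2 -0.9] 12.9
```

View pics/late.png

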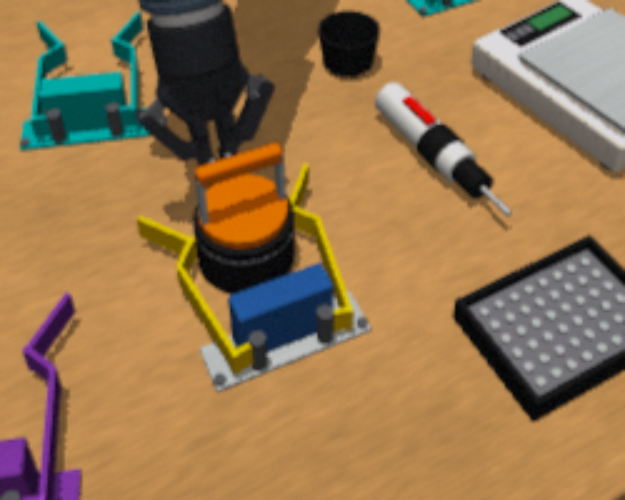

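The canister at crop (245,225) is just past the jaws' narrowest point and still upright. I finish in smaller steps.

>>> carry_out:
  plan:
    - [[0.003, 0, 0, 0, 0, 0, 0.1], [0.006, 0, 0, 0, 0, 0, 0.1], [0.009, -0.001, 0, 0, 0, 0, 0.1], [0.012, -0.001, 0, 0, 0, 0, 0.1], [0.015, -0.001, 0, 0, 0, 0, 0.1]]

```text
time_s: 13.32
eef_pos: [0.5854, -0.2145, 0.02]
eef_rot: [0.005, 0.984, -0.032, 0.174]
wrist_force: [-3.1, -0.0, 0.1]
opening: 0.097
grasp_force: 2.0
```

>>> carry_out:
  plan:
    - [[0.002, 0, 0, 0, 0, 0, 0.1], [0.004, 0, 0, 0, 0, 0, 0.1], [0.006, -0.001, 0, 0, 0, 0, 0.1], [0.008, -0.001, 0, 0, 0, 0, 0.1], [0.01, -0.001, 0, 0, 0, 0, 0.1]]

```text
time_s: 13.73
eef_pos: [0.5959, -0.2159, 0.0204]
eef_rot: [0.006, 0.984, -0.032, 0.174]
wrist_force: [-2.5, -0.2, -2.2]
opening: 0.096
grasp_force: 1.4
```

```bash
python3 st.py
```

```text
[ 631.2 -222.7] [0.0653 0.068  0.0699]
[ 608.7 -218.4] [0.123  0.1272 0.1295]
jaw tip [ 0.585 -0.162  0.032]
jaw tip [ 0.555 -0.271  0.039]
[ 0.5964 -0.216   0.0206] [-2.9  0.3 -1.9] 13.7833
```

>>> carry_out:
  plan:
    - [[0.001, 0, 0, 0, 0, 0, 0.1], [0.002, 0, 0, 0, 0, 0, 0.1], [0.003, 0, 0, 0, 0, 0, 0.1], [0.003, 0, 0, 0, 0, 0, 0.1], [0.003, 0, 0, 0, 0, 0, 0.1]]

```text
time_s: 14.2
eef_pos: [0.599, -0.216, 0.0206]
eef_rot: [0.006, 0.984, -0.032, 0.174]
wrist_force: [-1.5, 1.1, -2.0]
opening: 0.098
grasp_force: 1.2
```

>>> carry_out:
  plan:
    - [[0.001, 0, 0, 0, 0, 0, 0.1], [0.002, 0, 0, 0, 0, 0, 0.1], [0.003, 0, 0, 0, 0, 0, 0.1], [0.003, 0, 0, 0, 0, 0, 0.1], [0.003, 0, 0, 0, 0, 0, 0.1]]

```text
time_s: 14.62
eef_pos: [0.6017, -0.2159, 0.0205]
eef_rot: [0.006, 0.984, -0.032, 0.174]
wrist_force: [-5.6, 0.7, -0.4]
opening: 0.101
grasp_force: 2.4
```

```bash
python3 st.py late2.png
```

```text
[ 637.1 -222.8] [0.0654 0.068  0.0699]
[ 614.3 -218.3] [0.1231 0.1274 0.1294]
jaw tip [ 0.591 -0.173  0.036]
jaw tip [ 0.553 -0.268  0.036]
[ 0.6017 -0.216   0.0205] [-5.3  0.2 -1.5] 14.6667
```

View pics/late2.png

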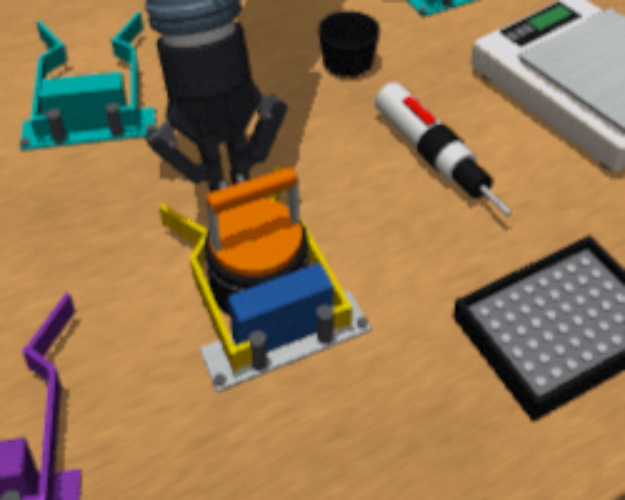

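The canister at crop (258,245) is against the blue block and the jaws are shut. One more nudge to check that the force rises.

>>> carry_out:
  plan:
    - [[0.0005, 0, 0, 0, 0, 0, 0.1], [0.001, 0, 0, 0, 0, 0, 0.1], [0.0015, 0, 0, 0, 0, 0, 0.1], [0.002, 0, 0, 0, 0, 0, 0.1], [0.002, 0, 0, 0, 0, 0, 0.1]]

```text
time_s: 15.08
eef_pos: [0.6021, -0.2158, 0.0201]
eef_rot: [0.005, 0.984, -0.031, 0.173]
wrist_force: [-17.0, -0.1, 8.5]
opening: 0.098
grasp_force: 8.1
```

It is home against the block: the force rose and the motion stopped. I back straight out, then go up.

>>> carry_out:
  plan:
    - [[-0.004, 0, 0, 0, 0, 0, 0.1], [-0.012, 0.001, 0, 0, 0, 0, 0.1], [-0.024, 0.002, 0, 0, 0, 0, 0.1], [-0.04, 0.003, 0, 0, 0, 0, 0.1], [-0.06, 0.004, 0, 0, 0, 0, 0.1]]

```text
time_s: 15.5
eef_pos: [0.5448, -0.2127, 0.0217]
eef_rot: [0.007, 0.984, -0.031, 0.176]
wrist_force: [-0.3, -0.2, -0.3]
opening: 0.104
grasp_force: 0.0
```

>>> carry_out:
  plan:
    - [[-0.02, 0.001, 0.005, 0, 0, 0, 0.1], [-0.04, 0.003, 0.03, 0, 0, 0, 0.1], [-0.05, 0.003, 0.06, 0, 0, 0, 0.1], [-0.06, 0.003, 0.09, 0, 0, 0, 0.1], [-0.06, 0.003, 0.12, 0, 0, 0, 0.1]]

```text
time_s: 15.92
eef_pos: [0.4827, -0.2088, 0.1419]
eef_rot: [0.006, 0.984, -0.032, 0.175]
wrist_force: [0.0, -0.9, -0.9]
opening: 0.103
grasp_force: 0.0
```

>>> carry_out:
  plan:
    - [[-0.02, 0.02, 0.03, 0, 0, 0, 0.1], [-0.04, 0.04, 0.05, 0, 0, 0, 0.1], [-0.05, 0.07, 0.06, 0, 0, 0, 0.1], [-0.05, 0.1, 0.06, 0, 0, 0, 0.1], [-0.05, 0.1, 0.06, 0, 0, 0, 0.1]]

```text
time_s: 16.33
eef_pos: [0.4341, -0.1056, 0.2021]
eef_rot: [0.006, 0.984, -0.03, 0.177]
wrist_force: [0.6, -0.7, -0.6]
opening: 0.099
grasp_force: 0.0
```

```bash
python3 st.py end.png; python3 - <<'E'
from h import *
c=camera("top");W=cloud(c);x,y,z=np.moveaxis(W,-1,0);h=cv2.cvtColor(c["pixels"],cv2.COLOR_RGB2HSV)
org=(h[...,0]<20)&(h[...,1]>120)&(abs(x-.65)<.07)&(abs(y+.22)<.07)
P=W[org&(z>.062)&(z<.074)];print("top lid",cv2.minAreaRect((P[:,:2]*1000).astype(np.float32)))
E
```

```text
[ 652.3 -218.4] [0.0656 0.0679 0.0697]
[ 650.3 -218.2] [0.1233 0.1271 0.1292]
jaw tip [ 0.561 -0.153  0.036]
jaw tip [ 0.554 -0.269  0.037]
[ 0.4345 -0.1072  0.2019] [ 0.3 -0.4 -0.1] 16.3833
top lid ((647.6248168945312, -217.0703125), (76.54277801513672, 74.94005584716797), 3.1655642986297607)
```

View pics/end.png

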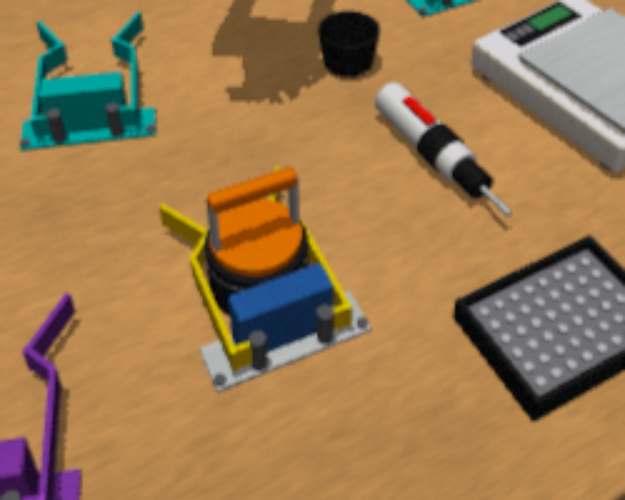

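The canister at crop (258,240) is upright at about (0.650, -0.218), roughly 2 mm from the seat's centre. Both jaw tips are back at their starting positions, and the robot is clear.

```bash
python3 -c "from bench import hand_in; print(hand_in())"
```

```text
the job is handed in; nothing more can be done
None
```

Job handed in at about 16 s on the clock: the canister was set down and released on the open bench, then slid home into the yellow-jawed dock, upright about 2 mm from the seat's centre with both jaws shut, and the other items were not touched; no verdict came back.

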